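# Pack the coloured gearmotors into their kit trays

### The arm

A 6-joint arm with a two-finger parallel gripper is mounted at the origin on the work surface. World frame = base frame: x ahead of the robot, y to its left, z up, the work surface at z = 0. Lengths are in m, angles in rad, forces in N, time in s.
With the tool pointing down it reaches from about 0.225 to 0.875 m from the base axis. Payload 3.4 kg.
Tool frame: the origin (TCP) lies midway between the tips of the shut fingers; the grasp point (between the pads) lies 19 mm behind it (manip.pinch_z is the distance from the TCP to the grasp point, in m); z points along the fingers, y is the line along which they close (so a half turn about z gives the same grasp; the last joint's range is limited). The gripper opens to 85 mm and grips with 20 to 120 N. Pads are 22 mm wide; open, the fingers measure 114 mm over their backs; the gripper's body (76 mm by 85 mm) begins 54 mm behind the grasp point. The pads swing forward as they close: fully open they stand 13 mm farther back than shut.
Start: joints at [-1.438, 0.276, 1.505, -0, 1.361, -0.121], TCP at [0.144, -0.557, 0.231] pointing down, gripper open.
Joint ranges: [-2.89, 2.89], [-0.75, 2.08], [0.22, 2.7], [-1.18, 4.32], [0.11, 2.71], [-2.7, 2.7]. Speed limits (rad/s): [2.57, 2.57, 3.14, 3.14, 3.14, 3.14].

### API

Orientations are given as a unit quaternion [w, x, y, z].
In Python, from rig import manip gives the robot as it stands.
- The arm moves only by the tool carry_out, never from a script. Its arguments are lists of equal length, an entry for each row: "delta_pos": the shift along the tool's x, y, z scaled (see below), a list of three; "turn": the turn, a rotation vector about the tool's x, y, z scaled (see below), a list of three; "claw": the closure, from -1 (fully open) to 1 (shut). A call has 1 to 12 rows; each row is the pose to reach, as a shift and turn from the pose commanded when the call began, along the tool's axes at that moment; what a row does not reach only later rows make up. The controller multiplies each number of a shift by 400 mm and each number of a turn by 30 degrees. A row lasts 1/10 s, in which the tool goes at most 50 mm and 8.59 degrees, less where a joint would pass 70% of its speed; a pose out of reach is approached as far as the arm can. A call with a number of a shift or a turn outside -1 to 1 is refused whole. A call with a gripper value outside its range is refused whole. The fingers move at their own pace and stop on an object; "force" is the grip in N (left out, the last holds). Time passes only in rows, so rows that repeat a pose let the fingers close. It gives the time, the measured TCP pose, the force, the opening and the grip force at its end, in the units of the state.
- manip.get_state(): the state, without advancing time (a new reading comes with each control period).
- manip.get_image(name): name is "scene" or "top" or "wrist"; returns a dict with "image" (480x640x3 uint8, red, green, blue), "z_map" (480x640 float32, m along the optical axis (not along the pixel's ray), 0 where there is no reading), "fx", "fy", "cx", "cy" (pixels), "world_to_cam" (4x4, takes a point from world to camera coordinates). Camera axes: x right, y down, z forward; pixel columns grow to the right and rows downward; lengths in m; the calibration is good to about 2 mm. A picture is of the moment at which its call begins.
- manip.sign_off(): hands the job in; it is judged then, once.
Trained networks look in the newest picture that a camera, given by its name, has taken for a name from the list of things; names that differ only in an ending like _2 or _b are one class to them, and where a whole thing is asked for, a point or a joint stands for the part that bears it (a point fixed in the world has none). Each returns a list of dicts, best first, with "score" (0 to 1); they miss things now and then, are a little off and sometimes report something else, mostly with a low value. They report only what shows in the picture. A call takes as long as a camera call. They do not tell look-alikes from the thing itself.
- manip.spot_in(camera, query): "point" ([x, y, z] in m, in world coordinates, good to about 4 mm: the middle of the surface that is visible of it).
- manip.place_of(camera, query): "point" ([x, y, z] in m, in world coordinates, good to about 4 mm: a listed point, or the origin of a listed thing).
The state is a dict: "clock": time; "qpos": joint angles; "qd": joint speeds; "effort": joint torques, N m; "position": TCP position; "ee_rot": TCP orientation; "contact_force": force on the tool from outside, world axes, zero at the start; "moment": the same for the moment, N m; "width": finger opening in m; "gripper_force": force on a finger pad.
Only numpy, scipy, OpenCV 4.12 (cv2) and the standard library are available. Lean on these libraries where they do the work, as an engineer would, in place of code of your own. Each camera call takes 0.05 s, during which the arm holds its last target. There are 200 camera calls.

### The job

Pack the three gearmotors with coloured end caps, each standing upright and flat inside the kit tray of its own colour. One of them is still held in the fixture: flip the orange toggle clamp over until it is fully open, leave it open, and lift that motor out. Do not drop a motor, and leave the black-capped spare motors standing where they are.

Things in the scene. Friction and masses are not known exactly. Their poses are not given: they have to be found in the camera images.
- motor_red: Gearmotor with red end cap, upright on a round aluminium flange 60 mm across, 6 mm thick; round steel body 34 mm across up to 46 mm, then the red cap, 34 mm across, up to 56 mm (dark 4 mm stub on it for looks). 0.18 to 0.35 kg. Origin: centre of the underside, z up; yaw is free. One of the three coloured motors, any of them, starts clamped in the fixture, two stand free.
- motor_yellow: Gearmotor with yellow end cap, upright on a round aluminium flange 60 mm across, 6 mm thick; round steel body 34 mm across up to 46 mm, then the yellow cap, 34 mm across, up to 56 mm (dark 4 mm stub on it for looks). 0.18 to 0.35 kg. Origin: centre of the underside, z up; yaw is free. One of the three coloured motors, any of them, starts clamped in the fixture, two stand free.
- motor_blue: Gearmotor with blue end cap, upright on a round aluminium flange 60 mm across, 6 mm thick; round steel body 34 mm across up to 46 mm, then the blue cap, 34 mm across, up to 56 mm (dark 4 mm stub on it for looks). 0.18 to 0.35 kg. Origin: centre of the underside, z up; yaw is free. One of the three coloured motors, any of them, starts clamped in the fixture, two stand free.
- tray_red: Fixed red kit tray, open at the top: 92 x 92 mm outside, 14 mm high, walls 4 mm, floor 4 mm thick (84 x 84 mm inside). Origin: centre of its underside, on the bench; x and y along its sides, z up.
- tray_yellow: Fixed yellow kit tray, open at the top: 92 x 92 mm outside, 14 mm high, walls 4 mm, floor 4 mm thick (84 x 84 mm inside). Origin: centre of its underside, on the bench; x and y along its sides, z up.
- tray_blue: Fixed blue kit tray, open at the top: 92 x 92 mm outside, 14 mm high, walls 4 mm, floor 4 mm thick (84 x 84 mm inside). Origin: centre of its underside, on the bench; x and y along its sides, z up.
- spare_a: Spare gearmotor with a black end cap, same shape and size as the coloured ones, standing free on the bench. To be left alone. Origin: centre of the flange's underside, z up.
- spare_b: Spare gearmotor with a black end cap, same shape and size as the coloured ones, standing free on the bench. To be left alone. Origin: centre of the flange's underside, z up.
- clamp (a joint): Hinge angle of the clamp's orange handle, rad: 0 clamped (leaning 0.3 over the motor), 0.3 upright, 1.5 fully open at its stop, away from the motor. Turns easily (about 1 N at the tip); past about 0.6 it falls open by its weight and stays. Until fully open its arm lies over the flange and holds the motor; once open, grip that motor with fingers closing along the hinge: no part but the handle's end is over 45 mm high.
- clamp_tip (a point): End of the orange handle, 80 mm from the hinge; grip 14 mm thick, its outer 50 mm. Axes turn with it: z outwards along it, y along the hinge (level), x the way it opens. Clamped, the end is 90 mm above the bench. Hinge: 14 mm up, 50 mm from the clamped motor's axis, on the opening side. Fixture plate 5 mm thick, 78 mm wide; that motor stands on the bench in its 64 mm hole: lift straight up.
Not all that is in view belongs to the job. What is shaped like the motor_red but green, pink or purple is not meant.

How it is judged:
On the way:
1. the toggle clamp is fully open (value of joint clamp above 1.35 rad), for 0.2 s.
At the end, for the whole second after the job is handed in: Clamp open beyond 1.35 rad; each coloured motor stands on the floor of the tray of its colour (within 13.5 mm of its centre along each side, 3 mm in height, 0.08 rad upright), released and at rest; both black-capped spares upright within 15 mm of where they were (value of joint clamp above 1.35 rad and x of motor_red in the frame of tray_red between -0.0135 and 0.0135 m and y of motor_red in the frame of tray_red between -0.0135 and 0.0135 m and z of motor_red in the frame of tray_red between 0.002 and 0.007 m and angle between each of motor_red, motor_yellow, motor_blue's own z axis and vertical below 0.08 rad and linear speed of each of motor_red, motor_yellow, motor_blue below 0.01 m/s and angular speed of each of motor_red, motor_yellow, motor_blue below 0.1 rad/s and contact force between each of motor_red, motor_yellow, motor_blue and the fingers below 0.05 N and x of motor_yellow in the frame of tray_yellow between -0.0135 and 0.0135 m and y of motor_yellow in the frame of tray_yellow between -0.0135 and 0.0135 m and z of motor_yellow in the frame of tray_yellow between 0.002 and 0.007 m and x of motor_blue in the frame of tray_blue between -0.0135 and 0.0135 m and y of motor_blue in the frame of tray_blue between -0.0135 and 0.0135 m and z of motor_blue in the frame of tray_blue between 0.002 and 0.007 m and distance of each of spare_a, spare_b from where it was at the start of the episode below 0.015 m and angle between each of spare_a, spare_b's own z axis and vertical below 0.1 rad); the robot touches nothing.
It fails at once if the clamped motor is pulled out before the clamp is opened ((value of joint clamp below 1 rad and height (world z) of motor_red between 0.012 and 0.05 m and horizontal distance between motor_red and clamp_tip below 0.045 m) or (value of joint clamp below 1 rad and height (world z) of motor_yellow between 0.012 and 0.05 m and horizontal distance between motor_yellow and clamp_tip below 0.045 m) or (value of joint clamp below 1 rad and height (world z) of motor_blue between 0.012 and 0.05 m and horizontal distance between motor_blue and clamp_tip below 0.045 m)).
It fails at once if a black-capped spare motor is shifted by more than 15 mm or tipped (distance of any of spare_a, spare_b from where it was at the start of the episode above 0.015 m or angle between any of spare_a, spare_b's own z axis and vertical above 0.3 rad).
It fails at once if a coloured motor is dropped: it is in the air, more than 25 mm up, with nothing touching it ((height (world z) of motor_red above 0.029 m and contact force between motor_red and anything else below 0.001 N) or (height (world z) of motor_yellow above 0.029 m and contact force between motor_yellow and anything else below 0.001 N) or (height (world z) of motor_blue above 0.029 m and contact force between motor_blue and anything else below 0.001 N)).
It also fails if it takes over 109 s, if anything falls off the work surface, if the arm or the gripper's body presses on something with over 40 N, if the wrist force passes 120 N, or if a joint passes its speed limit or range.

## Working session

There is one attempt and no reset: what is moved stays moved. The work goes in short steps, Python scripts to look and compute and a tool call to move; the robot and the scene stay as the last step left them, time stands still between calls to the robot, and variables do not carry over. Pictures are saved under pics/ and viewed, at most 14 in all, crops included, and the job is handed in when it is done.

Besides the shell and the picture viewer there is one more tool, called after "Emit:" as a command line: name --argument value ..., lists and objects as JSON in quotes. carry_out: Moves the arm, as the interface text tells. Shifts and turns lie within -1 to 1; 1 stands for 400 mm of shift or 30 degrees of turn. Its arguments: {"type":"object","properties":{"delta_pos":{"type":"array","items":{"type":"array","items":{"type":"number","minimum":-1,"maximum":1}}},"turn":{"type":"array","items":{"type":"array","items":{"type":"number","minimum":-1,"maximum":1}}},"claw":{"type":"array","items":{"type":"number"}},"force":{"type":"number"}},"required":["delta_pos","turn","claw"]}

```bash
mkdir -p pics; cat > h.py <<'E'
import numpy as np,cv2
from rig import manip
def snap(cam,fn=None):
    d=manip.get_image(cam)
    if fn: cv2.imwrite('pics/'+fn,d['image'][:,:,::-1])
    return d
def cloud(d):
    v,u=np.mgrid[0:480,0:640];z=d['z_map']
    P=np.stack([(u-d['cx'])/d['fx']*z,(v-d['cy'])/d['fy']*z,z,np.ones_like(z)],-1)
    W=P@np.linalg.inv(d['world_to_cam']).T
    return W[...,:3]
E
python3 - <<'E'
from h import *
np.set_printoptions(precision=4,suppress=True)
for c in['top','scene']:
    snap(c,c+'0.png')
    for n in['motor_red','motor_yellow','motor_blue','tray_red','tray_yellow','tray_blue','spare_a','clamp_tip','clamp']:
        try:print(c,n,[(np.round(r['point'],3).tolist(),round(r['score'],2)) for r in manip.place_of(c,n)[:4]])
        except Exception as e:print(n,e)
s=manip.get_state();print(s)
E
```

```text
top motor_red [([0.515, 0.02, -0.001], 0.89), ([0.42, 0.08, -0.0], 0.86), ([0.314, 0.187, 0.0], 0.69), ([0.515, 0.12, -0.0], 0.67)]
top motor_yellow [([0.429, -0.222, -0.001], 0.57)]
top motor_blue [([0.626, -0.113, -0.002], 0.8)]
top tray_red [([0.512, 0.314, 0.004], 0.55)]
top tray_yellow [([0.634, 0.092, 0.002], 0.89)]
top tray_blue [([0.522, -0.32, 0.002], 0.71)]
top spare_a [([0.406, 0.262, 0.002], 0.73), ([0.452, -0.091, -0.001], 0.63), ([0.638, 0.093, 0.001], 0.4)]
top clamp_tip [([0.598, -0.115, 0.091], 0.49), ([0.406, 0.263, 0.002], 0.45)]
clamp it knows: clamp_tip, motor_blue, motor_red, motor_yellow, spare, tray_blue, tray_red, tray_yellow
scene motor_red [([0.514, 0.023, -0.0], 0.97), ([0.521, 0.119, 0.001], 0.9), ([0.417, 0.083, 0.001], 0.88), ([0.313, 0.179, -0.002], 0.67)]
scene motor_yellow [([0.425, -0.228, -0.001], 0.77)]
scene motor_blue [([0.624, -0.117, 0.001], 0.58), ([0.597, -0.114, 0.087], 0.56)]
scene tray_red [([0.427, -0.225, -0.002], 0.73), ([0.514, 0.311, -0.003], 0.63)]
scene tray_yellow [([0.633, 0.091, 0.002], 0.56)]
scene tray_blue [([0.521, -0.314, 0.001], 0.81)]
scene spare_a [([0.451, -0.097, -0.003], 0.73), ([0.406, 0.265, 0.002], 0.7)]
scene clamp_tip [([0.596, -0.112, 0.088], 0.78)]
clamp it knows: clamp_tip, motor_blue, motor_red, motor_yellow, spare, tray_blue, tray_red, tray_yellow
{'clock': 0.9, 'qpos': array([-1.438 ,  0.2759,  1.5049,  0.0001,  1.3607, -0.121 ]), 'qd': array([-0.0009,  0.0007, -0.0018,  0.0013, -0.0007,  0.0015]), 'effort': array([  0.0002, -41.6641, -24.6104,  -0.0003,   0.0001,   0.    ]), 'position': array([ 0.1444, -0.5566,  0.2313]), 'ee_rot': array([0.0001, 0.992 , 0.1265, 0.    ]), 'contact_force': array([-0.166 , -0.7629, -0.4331]), 'moment': array([-0.0235, -0.0253, -0.0177]), 'gripper_force': 0.0, 'width': 0.08546272885537498}
```

View pics/top0.png

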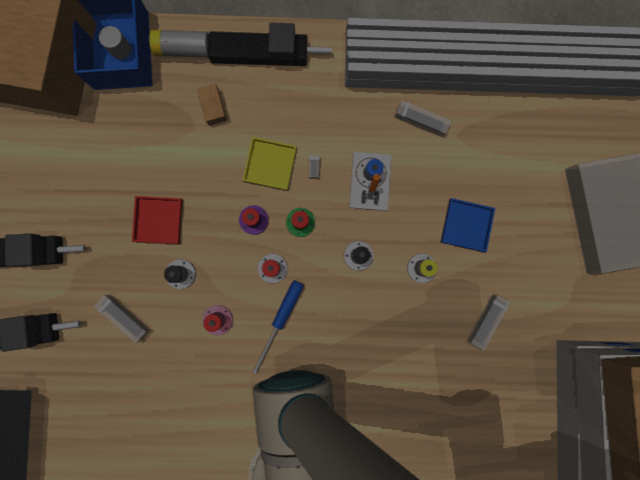

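View pics/scene0.png

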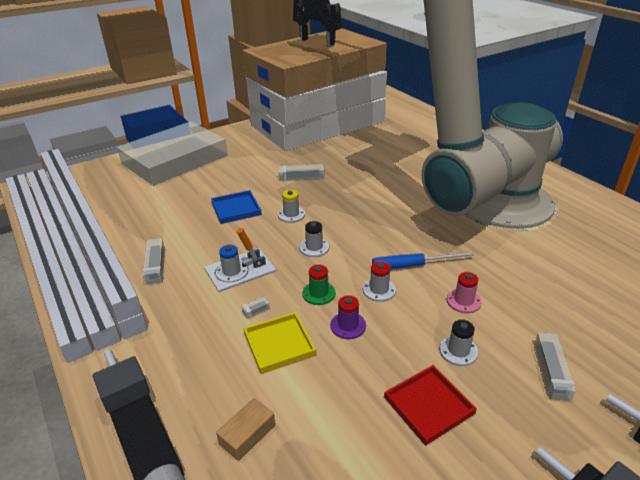

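The top view shows the true red motor (aluminium flange) at (271,268). The green (300,222), purple (253,219) and pink (217,320) ones are decoys. Blue is clamped at (374,170), with the handle leaning over it from the -x side. Yellow is at (425,267) and the spares are at (359,256) and (179,274). I'll refine the positions with colour and depth.

```bash
python3 - <<'E'
from h import *
d=snap('top');W=cloud(d);hsv=cv2.cvtColor(d['image'],cv2.COLOR_RGB2HSV)
H,S,V=[hsv[...,i].astype(int) for i in range(3)]
col={'red':(H<8)|(H>172),'yellow':(abs(H-29)<6),'blue':(abs(H-110)<12)}
near=lambda p,r:np.hypot(W[...,0]-p[0],W[...,1]-p[1])<r
mot={'red':(.42,.08),'yellow':(.427,-.225),'blue':(.625,-.115)}
tr={'red':(.513,.312),'yellow':(.634,.092),'blue':(.521,-.317)}
for k in mot:
    m=near(mot[k],.04)&col[k]&(S>120)&(W[...,2]>.05)&(W[...,2]<.066)
    P=W[m];c,r=cv2.minEnclosingCircle(P[:,:2].astype(np.float32));print('motor',k,m.sum(),P.mean(0).round(4),np.round(c,4),round(r,4))
    m=near(tr[k],.08)&col[k]&(S>120)&(W[...,2]<.03)
    P=W[m];R=cv2.minAreaRect((P[:,:2]*1000).astype(np.float32));print('tray',k,m.sum(),R,P[:,2].mean())
for n,p in{'spa':(.452,-.093),'spb':(.406,.263)}.items():
    m=near(p,.04)&(W[...,2]>.05)&(W[...,2]<.066);c,r=cv2.minEnclosingCircle(W[m][:,:2].astype(np.float32));print(n,np.round(c,4),round(r,4))
m=near((.6,-.115),.08)&(abs(H-10)<6)&(S>150)&(W[...,2]>.03)
P=W[m];print('handle',m.sum(),P.mean(0).round(4),'\n',P[np.argsort(P[:,2])[::max(1,len(P)//8)]].round(3))
m=near((.6,-.115),.09)&(abs(W[...,2]-.005)<.004)&(S<40)&(V>120)
print('plate',m.sum(),cv2.minAreaRect((W[m][:,:2]*1000).astype(np.float32)))
E
```

```text
motor red 202 [0.4199 0.0777 0.056 ] [0.4199 0.0781] 0.0162
tray red 2188 ((512.7360229492188, 312.3216247558594), (92.65469360351562, 94.69613647460938), 88.65534210205078) 0.005859097938697544
motor yellow 207 [ 0.4282 -0.2239  0.0563] [ 0.4282 -0.2243] 0.0166
tray yellow 2098 ((634.6170654296875, 89.3653564453125), (93.07398223876953, 96.69644927978516), 79.57112121582031) 0.005770436358124382
motor blue 188 [ 0.62   -0.1169  0.0562] [ 0.6199 -0.1173] 0.0165
tray blue 2045 ((517.388427734375, -316.19256591796875), (93.6040267944336, 91.48421478271484), 78.62515258789062) 0.006266170844417307
spa [ 0.4501 -0.0944] 0.0168
spb [0.4044 0.263 ] 0.0172
handle 97 [ 0.5854 -0.1148  0.0767] 
 [[ 0.575 -0.117  0.047]
 [ 0.578 -0.11   0.058]
 [ 0.579 -0.116  0.065]
 [ 0.585 -0.109  0.072]
 [ 0.586 -0.119  0.082]
 [ 0.597 -0.114  0.087]
 [ 0.597 -0.116  0.09 ]
 [ 0.591 -0.118  0.091]
 [ 0.59  -0.112  0.093]]
plate 0 ((0.0, 0.0), (0.0, 0.0), 0.0)
```

Emit:
carry_out --delta_pos '[[0.744, -0.378, 0], [0.744, -0.378, 0], [0.744, -0.378, 0], [0.744, -0.378, 0], [0.744, -0.378, 0], [0.744, -0.378, 0], [0.744, -0.378, 0], [0.744, -0.378, 0], [0.744, -0.378, 0], [0.744, -0.378, 0]]' --turn '[[0, 0, 0.485], [0, 0, 0.485], [0, 0, 0.485], [0, 0, 0.485], [0, 0, 0.485], [0, 0, 0.485], [0, 0, 0.485], [0, 0, 0.485], [0, 0, 0.485], [0, 0, 0.485]]' --claw '[1, 1, 1, 1, 1, 1, 1, 1, 1, 1]' --force 50

```text
clock: 1.95
position: [0.3939, -0.3362, 0.2313]
ee_rot: [0.0, 1.0, -0.0, -0.0]
contact_force: [-0.3, 0.4, 0.6]
width: -0.0002
gripper_force: 0.0
```

Emit:
carry_out --delta_pos '[[0.64, -0.553, 0], [0.64, -0.553, 0], [0.64, -0.553, 0], [0.64, -0.553, 0], [0.64, -0.553, 0], [0.64, -0.553, 0], [0.64, -0.553, 0], [0.64, -0.553, 0.2], [0.64, -0.553, 0.3], [0.64, -0.553, 0.39], [0.64, -0.553, 0.39], [0.64, -0.553, 0.39]]' --turn '[[0, 0, 0], [0, 0, 0], [0, 0, 0], [0, 0, 0], [0, 0, 0], [0, 0, 0], [0, 0, 0], [0, 0, 0], [0, 0, 0], [0, 0, 0], [0, 0, 0], [0, 0, 0]]' --claw '[1, 1, 1, 1, 1, 1, 1, 1, 1, 1, 1, 1]'

```text
clock: 3.15
position: [0.6496, -0.1157, 0.0743]
ee_rot: [-0.0, 1.0, -0.001, -0.001]
contact_force: [0.9, 0.3, 1.4]
width: 0.0001
gripper_force: 0.0
```

```bash
python3 -c "
from h import *
snap('scene','s1.png');d=cv2.imread('pics/s1.png');cv2.imwrite('pics/s1c.png',cv2.resize(d[130:350,130:400],None,fx=2,fy=2))"
```

```text
(no output)
```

View pics/s1c.png

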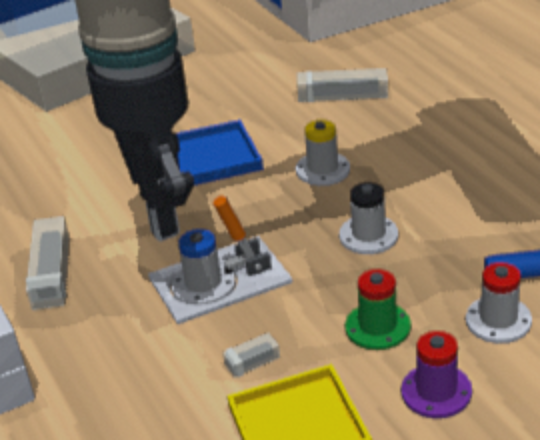

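The shut fingers (crop 165,220) stand beyond the blue motor at (197,245), and the handle tip (220,203) is on the near side. Now I'll sweep toward -x slowly.

Emit:
carry_out --delta_pos '[[-0.05, 0, 0], [-0.1, 0, 0], [-0.14, 0, 0], [-0.18, 0, 0], [-0.22, 0, 0], [-0.25, 0, 0], [-0.28, 0, 0], [-0.31, 0, 0], [-0.34, 0, 0], [-0.34, 0, 0], [-0.34, 0, -0.2], [-0.34, 0, -0.3]]' --turn '[[0, 0, 0], [0, 0, 0], [0, 0, 0], [0, 0, 0], [0, 0, 0], [0, 0, 0], [0, 0, 0], [0, 0, 0], [0, 0, 0], [0, 0, 0], [0, 0, 0], [0, 0, 0]]' --claw '[1, 1, 1, 1, 1, 1, 1, 1, 1, 1, 1, 1]'

```text
clock: 4.4
position: [0.5138, -0.1141, 0.1751]
ee_rot: [-0.001, 1.0, -0.0, -0.002]
contact_force: [1.2, 0.0, 0.7]
width: 0.0003
gripper_force: 0.0
```

Emit:
carry_out --delta_pos '[[-0.1, 0, -0.1], [-0.2, 0, -0.1], [-0.2, 0, -0.1], [-0.2, 0, -0.1]]' --turn '[[0, 0, 0], [0, 0, 0], [0, 0, 0], [0, 0, 0]]' --claw '[-1, -1, -1, -1]'

```text
clock: 4.8
position: [0.4345, -0.1144, 0.2158]
ee_rot: [0.0, 1.0, -0.0, 0.001]
contact_force: [0.0, -0.1, 0.1]
width: 0.0581
gripper_force: 0.0
```

```bash
python3 -c "
from h import *
snap('scene','s2.png');d=cv2.imread('pics/s2.png');cv2.imwrite('pics/s2c.png',cv2.resize(d[130:350,130:400],None,fx=2,fy=2))
print(manip.place_of('scene','clamp_tip')[:2],manip.place_of('scene','motor_blue')[:2])"
```

```text
[{'point': [0.5011, -0.1074, 0.038], 'score': 0.6}] [{'point': [0.6238, -0.117, 0.0016], 'score': 0.89}]
```

View pics/s2c.png

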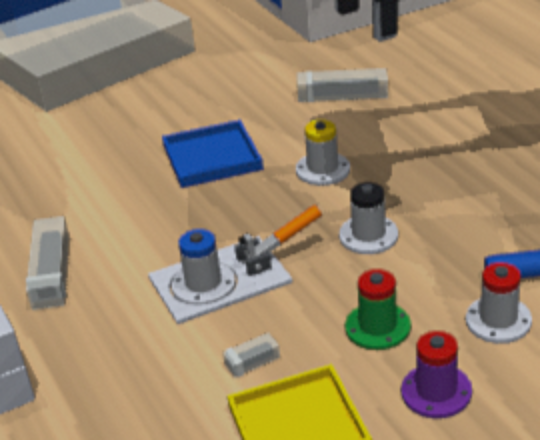

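The clamp is fully open: the handle tip lies at crop (318,212), which is about 40 mm up and matches the stop. Next I'll take the blue motor.

Emit:
carry_out --delta_pos '[[0.4675, 0.007, 0], [0.4675, 0.007, 0], [0.4675, 0.007, 0], [0.4675, 0.007, 0], [0.4675, 0.007, 0], [0.4675, 0.007, 0.1], [0.4675, 0.007, 0.2], [0.4675, 0.007, 0.3], [0.4675, 0.007, 0.4], [0.4675, 0.007, 0.45], [0.4675, 0.007, 0.49], [0.4675, 0.007, 0.49]]' --turn '[[0, 0, 0], [0, 0, 0], [0, 0, 0], [0, 0, 0], [0, 0, 0], [0, 0, 0], [0, 0, 0], [0, 0, 0], [0, 0, 0], [0, 0, 0], [0, 0, 0], [0, 0, 0]]' --claw '[-1, -1, -1, -1, -1, -1, -1, -1, -1, -1, -1, -1]'

```text
clock: 6.15
position: [0.619, -0.1164, 0.0158]
ee_rot: [-0.001, 1.0, 0.0, -0.004]
contact_force: [-1.0, 0.5, 0.1]
width: 0.0853
gripper_force: 0.0
```

Emit:
carry_out --delta_pos '[[0, 0, 0], [0, 0, 0], [0, 0, 0], [0, 0, 0], [0, 0, 0], [0, 0, 0], [0, 0, 0], [0, 0, 0]]' --turn '[[0, 0, 0], [0, 0, 0], [0, 0, 0], [0, 0, 0], [0, 0, 0], [0, 0, 0], [0, 0, 0], [0, 0, 0]]' --claw '[1, 1, 1, 1, 1, 1, 1, 1]' --force 50

```text
clock: 6.95
position: [0.6224, -0.1175, 0.0207]
ee_rot: [0.001, 1.0, 0.0, 0.001]
contact_force: [-0.4, 0.5, 4.9]
width: 0.033
gripper_force: 49.9
```

Emit:
carry_out --delta_pos '[[0, 0, -0.02], [0, 0, -0.05], [0, 0, -0.1], [0, 0, -0.15], [0, 0, -0.2], [0, 0, -0.25], [0, 0, -0.28], [0, 0, -0.3], [0, 0, -0.3], [0, 0, -0.3]]' --turn '[[0, 0, 0], [0, 0, 0], [0, 0, 0], [0, 0, 0], [0, 0, 0], [0, 0, 0], [0, 0, 0], [0, 0, 0], [0, 0, 0], [0, 0, 0]]' --claw '[1, 1, 1, 1, 1, 1, 1, 1, 1, 1]'

```text
clock: 7.95
position: [0.621, -0.117, 0.1386]
ee_rot: [-0.0, 1.0, -0.0, -0.001]
contact_force: [-0.4, 0.1, -2.2]
width: 0.0327
gripper_force: 49.8
```

```bash
python3 -c "
from h import *
a=snap('scene')['image'][100:340,130:400,::-1];b=snap('wrist')['image'][:,:,::-1]
cv2.imwrite('pics/s3.png',np.hstack([cv2.resize(a,(400,356)),cv2.resize(b,(400,356))]))"
```

```text
(no output)
```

View pics/s3.png

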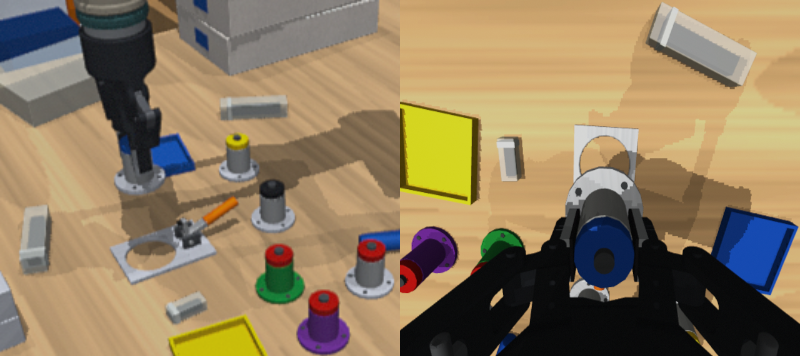

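The fixture hole is empty, the handle is open, and the blue motor hangs upright and is centred in the pads. Next it goes to the blue tray.

Emit:
carry_out --delta_pos '[[-0.02, 0.04, 0], [-0.055, 0.11, 0], [-0.09, 0.18, 0], [-0.13, 0.25, 0], [-0.165, 0.32, 0], [-0.2, 0.39, 0], [-0.235, 0.46, 0], [-0.255, 0.498, 0], [-0.255, 0.498, 0], [-0.255, 0.498, 0.08], [-0.255, 0.498, 0.15], [-0.255, 0.498, 0.2]]' --turn '[[0, 0, 0], [0, 0, 0], [0, 0, 0], [0, 0, 0], [0, 0, 0], [0, 0, 0], [0, 0, 0], [0, 0, 0], [0, 0, 0], [0, 0, 0], [0, 0, 0], [0, 0, 0]]' --claw '[1, 1, 1, 1, 1, 1, 1, 1, 1, 1, 1, 1]'

```text
clock: 9.25
position: [0.519, -0.3146, 0.0574]
ee_rot: [-0.001, 1.0, 0.0, -0.001]
contact_force: [0.2, -0.4, -2.3]
width: 0.0329
gripper_force: 50.0
```

Emit:
carry_out --delta_pos '[[0, 0, 0.03], [0, 0, 0.05], [0, 0, 0.065], [0, 0, 0.075], [0, 0, 0.08], [0, 0, 0.08]]' --turn '[[0, 0, 0], [0, 0, 0], [0, 0, 0], [0, 0, 0], [0, 0, 0], [0, 0, 0]]' --claw '[1, 1, 1, 1, 1, 1]'

```text
clock: 9.85
position: [0.5197, -0.3165, 0.0276]
ee_rot: [0.0, 1.0, -0.0, 0.0]
contact_force: [-0.3, 0.6, -2.0]
width: 0.033
gripper_force: 50.0
```

Emit:
carry_out --delta_pos '[[0, 0, 0.004], [0, 0, 0.007], [0, 0, 0.009], [0, 0, 0.009]]' --turn '[[0, 0, 0], [0, 0, 0], [0, 0, 0], [0, 0, 0]]' --claw '[1, 1, 1, 1]'

```text
clock: 10.25
position: [0.5197, -0.3166, 0.0247]
ee_rot: [0.0, 1.0, -0.0, 0.0]
contact_force: [-0.9, 2.3, 5.3]
width: 0.0329
gripper_force: 50.5
```

Emit:
carry_out --delta_pos '[[0, 0, 0], [0, 0, 0], [0, 0, 0], [0, 0, 0], [0, 0, 0], [0, 0, 0], [0, 0, 0], [0, 0, -0.1], [0, 0, -0.2], [0, 0, -0.3], [0, 0, -0.3], [0, 0, -0.3]]' --turn '[[0, 0, 0], [0, 0, 0], [0, 0, 0], [0, 0, 0], [0, 0, 0], [0, 0, 0], [0, 0, 0], [0, 0, 0], [0, 0, 0], [0, 0, 0], [0, 0, 0], [0, 0, 0]]' --claw '[0.3, 0, -0.5, -1, -1, -1, -1, -1, -1, -1, -1, -1]'

```text
clock: 11.45
position: [0.5198, -0.3166, 0.1448]
ee_rot: [0.001, 1.0, -0.0, 0.001]
contact_force: [-0.2, 0.4, -0.9]
width: 0.0853
gripper_force: 0.0
```

```bash
python3 -c "
from h import *
print(manip.get_state()['position'],manip.get_state()['width'])
a=snap('scene')['image'][100:340,130:400,::-1];b=snap('wrist')['image'][:,:,::-1]
cv2.imwrite('pics/s4.png',np.hstack([cv2.resize(a,(400,356)),cv2.resize(b,(400,356))]))"
```

```text
[ 0.51983493 -0.31663507  0.14475294] 0.08531594504008433
```

View pics/s4.png

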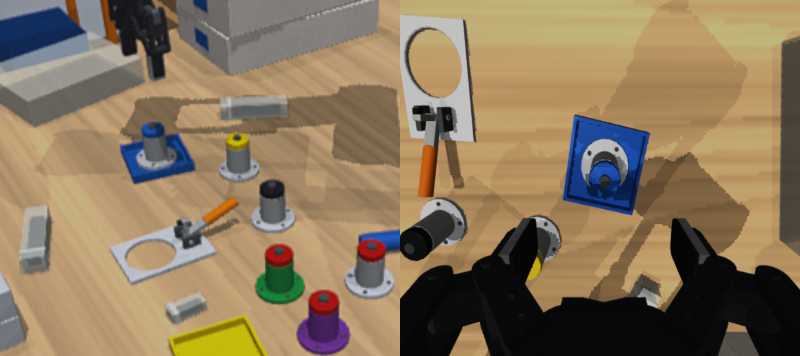

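The blue motor stands flat in the middle of its tray. Yellow is next.

Emit:
carry_out --delta_pos '[[-0.115, -0.115, 0], [-0.2295, -0.2315, 0], [-0.2295, -0.2315, 0], [-0.2295, -0.2315, 0], [-0.2295, -0.2315, 0.08], [-0.2295, -0.2315, 0.16], [-0.2295, -0.2315, 0.23], [-0.2295, -0.2315, 0.28], [-0.2295, -0.2315, 0.31], [-0.2295, -0.2315, 0.31], [-0.2295, -0.2315, 0.31]]' --turn '[[0, 0, 0], [0, 0, 0], [0, 0, 0], [0, 0, 0], [0, 0, 0], [0, 0, 0], [0, 0, 0], [0, 0, 0], [0, 0, 0], [0, 0, 0], [0, 0, 0]]' --claw '[-1, -1, -1, -1, -1, -1, -1, -1, -1, -1, -1]'

```text
clock: 12.65
position: [0.4277, -0.2239, 0.0189]
ee_rot: [-0.0, 1.0, -0.0, -0.001]
contact_force: [0.3, -0.6, -0.8]
width: 0.0854
gripper_force: 0.0
```

Emit:
carry_out --delta_pos '[[0, 0, 0], [0, 0, 0], [0, 0, 0], [0, 0, 0], [0, 0, 0], [0, 0, 0], [0, 0, 0], [0, 0, 0]]' --turn '[[0, 0, 0], [0, 0, 0], [0, 0, 0], [0, 0, 0], [0, 0, 0], [0, 0, 0], [0, 0, 0], [0, 0, 0]]' --claw '[1, 1, 1, 1, 1, 1, 1, 1]' --force 50

```text
clock: 13.45
position: [0.4281, -0.2242, 0.0205]
ee_rot: [0.001, 1.0, 0.0, 0.001]
contact_force: [-1.4, -0.7, 6.5]
width: 0.0327
gripper_force: 49.4
```

Emit:
carry_out --delta_pos '[[0, 0, -0.02], [0, 0, -0.05], [0, 0, -0.1], [0, 0, -0.15], [0, 0, -0.2], [0, 0, -0.25], [0, 0, -0.28], [0, 0, -0.3], [0, 0, -0.3], [0, 0, -0.3]]' --turn '[[0, 0, 0], [0, 0, 0], [0, 0, 0], [0, 0, 0], [0, 0, 0], [0, 0, 0], [0, 0, 0], [0, 0, 0], [0, 0, 0], [0, 0, 0]]' --claw '[1, 1, 1, 1, 1, 1, 1, 1, 1, 1]'

```text
clock: 14.45
position: [0.4272, -0.2234, 0.1392]
ee_rot: [-0.0, 1.0, -0.0, -0.0]
contact_force: [-0.7, 0.1, -2.5]
width: 0.0329
gripper_force: 49.8
```

Emit:
carry_out --delta_pos '[[0.03, -0.04, 0], [0.08, -0.12, 0], [0.135, -0.205, 0], [0.19, -0.29, 0], [0.25, -0.38, 0], [0.31, -0.47, 0], [0.37, -0.56, 0], [0.43, -0.65, 0], [0.48, -0.73, 0], [0.517, -0.785, 0], [0.517, -0.785, 0], [0.517, -0.785, 0]]' --turn '[[0, 0, 0], [0, 0, 0], [0, 0, 0], [0, 0, 0], [0, 0, 0], [0, 0, 0], [0, 0, 0], [0, 0, 0], [0, 0, 0], [0, 0, 0], [0, 0, 0], [0, 0, 0]]' --claw '[1, 1, 1, 1, 1, 1, 1, 1, 1, 1, 1, 1]'

```text
clock: 15.65
position: [0.6336, 0.0906, 0.1379]
ee_rot: [0.0, 1.0, 0.001, -0.002]
contact_force: [-0.3, -1.1, -2.2]
width: 0.0326
gripper_force: 50.2
```

Emit:
carry_out --delta_pos '[[0, 0, 0.08], [0, 0, 0.15], [0, 0, 0.2], [0, 0, 0.24], [0, 0, 0.265], [0, 0, 0.28], [0, 0, 0.284], [0, 0, 0.288], [0, 0, 0.288], [0, 0, 0.288]]' --turn '[[0, 0, 0], [0, 0, 0], [0, 0, 0], [0, 0, 0], [0, 0, 0], [0, 0, 0], [0, 0, 0], [0, 0, 0], [0, 0, 0], [0, 0, 0]]' --claw '[1, 1, 1, 1, 1, 1, 1, 1, 1, 1]'

```text
clock: 16.65
position: [0.635, 0.0902, 0.0252]
ee_rot: [0.0, 1.0, -0.0, 0.001]
contact_force: [0.1, 0.8, -2.3]
width: 0.0328
gripper_force: 50.2
```

Almost on the floor; I'll lower about 1.5 mm more, release and rise.

Emit:
carry_out --delta_pos '[[0, 0, 0.002], [0, 0, 0.004], [0, 0, 0.004]]' --turn '[[0, 0, 0], [0, 0, 0], [0, 0, 0]]' --claw '[1, 1, 1]'

```text
clock: 16.95
position: [0.6351, 0.0903, 0.0245]
ee_rot: [0.0, 1.0, 0.0, 0.001]
contact_force: [-2.1, -0.3, 6.2]
width: 0.0326
gripper_force: 51.0
```

Emit:
carry_out --delta_pos '[[0, 0, 0], [0, 0, 0], [0, 0, 0], [0, 0, 0], [0, 0, 0], [0, 0, 0], [0, 0, 0], [0, 0, -0.1], [0, 0, -0.2], [0, 0, -0.3], [0, 0, -0.3], [0, 0, -0.3]]' --turn '[[0, 0, 0], [0, 0, 0], [0, 0, 0], [0, 0, 0], [0, 0, 0], [0, 0, 0], [0, 0, 0], [0, 0, 0], [0, 0, 0], [0, 0, 0], [0, 0, 0], [0, 0, 0]]' --claw '[0.3, 0, -0.5, -1, -1, -1, -1, -1, -1, -1, -1, -1]'

```text
clock: 18.15
position: [0.6351, 0.0903, 0.1441]
ee_rot: [0.0, 1.0, -0.0, 0.001]
contact_force: [-0.1, -0.1, -0.2]
width: 0.0853
gripper_force: 0.0
```

```bash
python3 -c "
from h import *
a=snap('scene')['image'][150:390,130:490,::-1];b=snap('wrist')['image'][:,:,::-1]
cv2.imwrite('pics/s5.png',np.hstack([cv2.resize(a,(450,300)),cv2.resize(b,(350,300))]))"
```

```text
(no output)
```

View pics/s5.png

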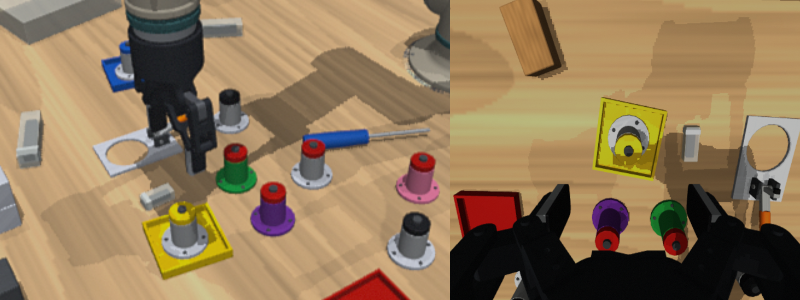

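Yellow is standing centred in its tray. Red is next: the aluminium-flanged motor at (0.420, 0.078).

Emit:
carry_out --delta_pos '[[-0.12, 0.007, 0], [-0.24, 0.015, 0], [-0.36, 0.022, 0], [-0.48, 0.03, 0], [-0.538, 0.031, 0], [-0.538, 0.031, 0], [-0.538, 0.031, 0.1], [-0.538, 0.031, 0.2], [-0.538, 0.031, 0.27], [-0.538, 0.031, 0.309], [-0.538, 0.031, 0.309], [-0.538, 0.031, 0.309]]' --turn '[[0, 0, 0], [0, 0, 0], [0, 0, 0], [0, 0, 0], [0, 0, 0], [0, 0, 0], [0, 0, 0], [0, 0, 0], [0, 0, 0], [0, 0, 0], [0, 0, 0], [0, 0, 0]]' --claw '[-1, -1, -1, -1, -1, -1, -1, -1, -1, -1, -1, -1]'

```text
clock: 19.45
position: [0.4201, 0.0778, 0.0187]
ee_rot: [0.0, 1.0, -0.0, -0.0]
contact_force: [0.5, -0.3, 0.3]
width: 0.0853
gripper_force: 0.0
```

Emit:
carry_out --delta_pos '[[0, 0, 0], [0, 0, 0], [0, 0, 0], [0, 0, 0], [0, 0, 0], [0, 0, 0], [0, 0, 0], [0, 0, 0]]' --turn '[[0, 0, 0], [0, 0, 0], [0, 0, 0], [0, 0, 0], [0, 0, 0], [0, 0, 0], [0, 0, 0], [0, 0, 0]]' --claw '[1, 1, 1, 1, 1, 1, 1, 1]' --force 50

```text
clock: 20.25
position: [0.4199, 0.0781, 0.0202]
ee_rot: [-0.0, 1.0, -0.0, 0.001]
contact_force: [-0.7, 1.9, 5.0]
width: 0.0329
gripper_force: 49.3
```

Emit:
carry_out --delta_pos '[[0, 0, -0.02], [0, 0, -0.05], [0, 0, -0.1], [0, 0, -0.15], [0, 0, -0.2], [0, 0, -0.25], [0, 0, -0.28], [0, 0, -0.3], [0, 0, -0.3], [0, 0, -0.3]]' --turn '[[0, 0, 0], [0, 0, 0], [0, 0, 0], [0, 0, 0], [0, 0, 0], [0, 0, 0], [0, 0, 0], [0, 0, 0], [0, 0, 0], [0, 0, 0]]' --claw '[1, 1, 1, 1, 1, 1, 1, 1, 1, 1]'

```text
clock: 21.25
position: [0.4187, 0.0778, 0.1388]
ee_rot: [0.0, 1.0, -0.0, -0.001]
contact_force: [0.5, 0.2, -2.9]
width: 0.0332
gripper_force: 50.0
```

Emit:
carry_out --delta_pos '[[0.02, -0.05, 0], [0.05, -0.125, 0], [0.08, -0.2, 0], [0.115, -0.285, 0], [0.15, -0.37, 0], [0.18, -0.45, 0], [0.21, -0.53, 0], [0.233, -0.585, 0], [0.233, -0.585, 0], [0.233, -0.585, 0]]' --turn '[[0, 0, 0], [0, 0, 0], [0, 0, 0], [0, 0, 0], [0, 0, 0], [0, 0, 0], [0, 0, 0], [0, 0, 0], [0, 0, 0], [0, 0, 0]]' --claw '[1, 1, 1, 1, 1, 1, 1, 1, 1, 1]'

```text
clock: 22.25
position: [0.5116, 0.3117, 0.1375]
ee_rot: [0.001, 1.0, 0.0, -0.002]
contact_force: [-0.1, 0.2, -3.9]
width: 0.033
gripper_force: 50.6
```

Emit:
carry_out --delta_pos '[[0, 0, 0.08], [0, 0, 0.15], [0, 0, 0.2], [0, 0, 0.24], [0, 0, 0.265], [0, 0, 0.28], [0, 0, 0.286], [0, 0, 0.29], [0, 0, 0.29], [0, 0, 0.29]]' --turn '[[0, 0, 0], [0, 0, 0], [0, 0, 0], [0, 0, 0], [0, 0, 0], [0, 0, 0], [0, 0, 0], [0, 0, 0], [0, 0, 0], [0, 0, 0]]' --claw '[1, 1, 1, 1, 1, 1, 1, 1, 1, 1]'

```text
clock: 23.25
position: [0.513, 0.3118, 0.0242]
ee_rot: [-0.0, 1.0, -0.0, 0.001]
contact_force: [-0.3, -1.4, 2.0]
width: 0.0329
gripper_force: 50.7
```

Contact force has turned upward, so the motor is on the floor. I'll release and rise.

Emit:
carry_out --delta_pos '[[0, 0, 0], [0, 0, 0], [0, 0, 0], [0, 0, 0], [0, 0, 0], [0, 0, 0], [0, 0, 0], [0, 0, -0.1], [0, 0, -0.2], [0, 0, -0.3], [0, 0, -0.4], [0, 0, -0.4]]' --turn '[[0, 0, 0], [0, 0, 0], [0, 0, 0], [0, 0, 0], [0, 0, 0], [0, 0, 0], [0, 0, 0], [0, 0, 0], [0, 0, 0], [0, 0, 0], [0, 0, 0], [0, 0, 0]]' --claw '[0.3, 0, -0.5, -1, -1, -1, -1, -1, -1, -1, -1, -1]'

```text
clock: 24.45
position: [0.516, 0.3135, 0.1898]
ee_rot: [-0.003, 1.0, -0.0, 0.006]
contact_force: [0.5, 1.2, 0.6]
width: 0.0851
gripper_force: 0.0
```

Emit:
carry_out --delta_pos '[[-0.1, 0, -0.1], [-0.2, 0, -0.1], [-0.3, 0, -0.1], [-0.3, 0, -0.1], [-0.3, 0, -0.1], [-0.3, 0, -0.1]]' --turn '[[0, 0, 0], [0, 0, 0], [0, 0, 0], [0, 0, 0], [0, 0, 0], [0, 0, 0]]' --claw '[-1, -1, -1, -1, -1, -1]'

```text
clock: 25.05
position: [0.3935, 0.312, 0.2229]
ee_rot: [0.0, 1.0, -0.0, 0.0]
contact_force: [1.1, 0.2, -0.5]
width: 0.0851
gripper_force: 0.0
```

```bash
python3 -c "
from h import *
snap('scene','s6.png');d=snap('top');W=cloud(d)
near=lambda p,r:np.hypot(W[...,0]-p[0],W[...,1]-p[1])<r
for n,p in dict(red=(.513,.312),yel=(.635,.09),blue=(.519,-.316),spa=(.4501,-.0944),spb=(.4044,.263)).items():
    m=near(p,.04)&(W[...,2]>.05)&(W[...,2]<.07)
    if m.sum()<9: print(n,'hidden');continue
    c,r=cv2.minEnclosingCircle(W[m][:,:2].astype(np.float32));print(n,np.round(c,4),round(r,4),np.median(W[m][:,2]).round(4))
print(manip.place_of('scene','clamp_tip')[:1])"
```

```text
red [0.5128 0.3121] 0.0176 0.0601
yel [0.6345 0.0906] 0.0169 0.0601
blue [ 0.5181 -0.3155] 0.0173 0.0602
spa [ 0.45   -0.0943] 0.0168 0.0564
spb [0.4043 0.2633] 0.0173 0.0562
[{'point': [0.4961, -0.1067, 0.04], 'score': 0.5}]
```

View pics/s6.png

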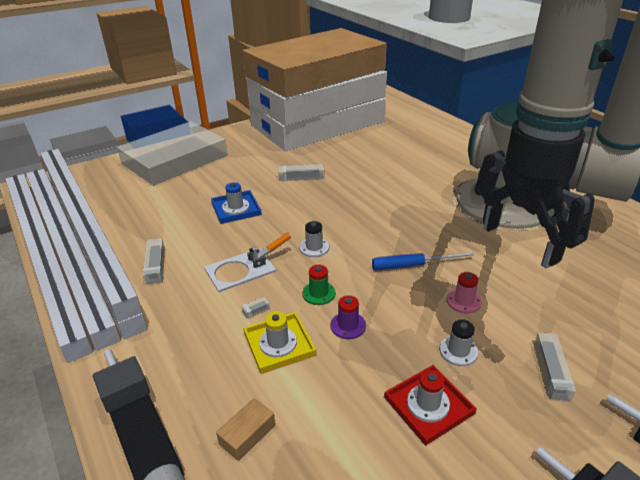

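All three motors stand flat in their trays: blue (235,200), yellow (277,335) and red (430,393). Their caps are at the expected 60 mm height, the spares haven't moved, the clamp is open and the gripper is clear. Handing in.

```bash
python3 -c "
from rig import manip
print(manip.sign_off())"
```

```text
the job is handed in; nothing more can be done
None
```

I opened the clamp fully, packed the red, yellow and blue motors upright in their own trays, left the spares standing where they were, and handed the job in at about 25 s; no verdict was returned.

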